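Charge a grinding jar with one row of balls from a counting tray

TASK

Push the empty steel grinding jar into the spring clip until the rollers snap past and it sits fully home. Then take the counting tray by its handle and tip it over the clipped jar so that just the front row of three balls rolls over the low lip into the jar, and set the tray back down flat on the worktop with the other six balls still in their two rows. Leave the upright tube rack, vial and dropper bottle standing where they are.

Things in the scene. Friction and masses are not known exactly. Their poses are not given: they have to be found in the camera images.
- jar_center (a point): Open plain steel grinding jar, outer diameter 86 mm, height 56 mm, wall 8 mm, inner diameter 70 mm, inner floor 7 mm above its underside; 0.3 to 0.65 kg. Starts empty, on the worktop before the clip's mouth, out of line with it. The point is on its axis, half-way up; z is up, yaw means nothing. It can be pinched from above by its wall and slid.
- jar: The same jar; origin at the centre of its underside, z up.
- clip_seat (a point): Where the jar's centre stands when fully home in the clip: 28 mm above the worktop, 44 mm in front of the clip's rubber pad. x points from the mouth into the clip, y left, z up: the jar goes in by sliding on the worktop along +x. It meets the rollers about 46 mm short of this point, must spread them with a push of about 10 N, and from 23 mm short is drawn home to the pad.
- clip: Spring clip: a grey block (110 mm wide, 20 mm deep, 36 mm high) screwed to the worktop, and two sprung steel arms that reach forward along the jar's sides, 11 to 32 mm above the worktop, to 62 mm either side; each ends in a white roller of radius 6 mm, 23 mm before the seat and 43 mm to the side (gap 74 mm). Origin on the worktop under the seat, axes as the seat's.
- tray: Aluminium counting tray, flat on the worktop: pan 58 mm long (x -30 to +28 mm), 56 mm wide, side walls 15 mm high, floor 3 mm thick; front (+x) open but for a low lip, black handle behind. Origin under the pan, x to the front, y left, z up. Three rows of three balls lie across it at x = +18 (front row), 0 and -19 mm. 0.13 to 0.21 kg without balls.
- tray_lip (a point): Middle of the top outer edge of the tray's front lip, 28 mm ahead of the tray's origin, 5.4 mm above its underside; axes as the tray's. The balls leave here: the lip is 2.4 mm high and the front row rolls over it when the front is tipped a little over 40 degrees down. The ridges before the two other rows are 5 mm high and let go at about 65 degrees.
- tray_handle (a point): Middle of the tray's handle, 68 mm behind the tray's origin and 28 mm above its underside; axes as the tray's. A bar 14 mm wide (y) with upright flat sides, 18 mm deep, 70 mm long, rising backwards at 23 degrees. Grip it by its sides, fingers closing along y; the grip may lean forward or back in the tray's x-z plane.
- ball_1_center (a point): Centre of a plain steel grinding ball, 16 mm in diameter, 17 g, at the start in the front row of the tray, left of it (seen from the handle).
- ball_2_center (a point): Centre of a plain steel grinding ball, 16 mm in diameter, 17 g, at the start in the front row of the tray, middle of it (seen from the handle).
- ball_3_center (a point): Centre of a plain steel grinding ball, 16 mm in diameter, 17 g, at the start in the front row of the tray, right of it (seen from the handle).
- ball_4_center (a point): Centre of a plain steel grinding ball, 16 mm in diameter, 17 g, at the start in the second row of the tray, left of it (seen from the handle).
- ball_5_center (a point): Centre of a plain steel grinding ball, 16 mm in diameter, 17 g, at the start in the second row of the tray, middle of it (seen from the handle).
- ball_6_center (a point): Centre of a plain steel grinding ball, 16 mm in diameter, 17 g, at the start in the second row of the tray, right of it (seen from the handle).
- ball_7_center (a point): Centre of a plain steel grinding ball, 16 mm in diameter, 17 g, at the start in the third (rear) row of the tray, left of it (seen from the handle).
- ball_8_center (a point): Centre of a plain steel grinding ball, 16 mm in diameter, 17 g, at the start in the third (rear) row of the tray, middle of it (seen from the handle).
- ball_9_center (a point): Centre of a plain steel grinding ball, 16 mm in diameter, 17 g, at the start in the third (rear) row of the tray, right of it (seen from the handle).
- blue_rack: Bystander: a perforated tube rack stood on its end, 42 mm (x) by 82 mm (y) and 150 mm tall, behind the middle of the work; origin at its underside. To be left standing where it is.
- vial_1: Bystander: a small glass vial, 24 mm in diameter and 47 mm tall, standing between tray and clip; origin at its underside. To be left standing where it is.
- dropper_1: Bystander: a small dropper bottle, 16 mm in diameter and 54 mm tall, standing between tray and clip; origin at its underside. To be left standing where it is.
Mind the look-alikes: they are no part of the job. What is shaped like the jar but blue or pink is not meant.

How it is judged:
By the outcome, as a careful person would: the job done as asked, in the order asked, and still so for the second after the job is handed in, with the robot touching nothing.
It also fails if it takes over 72 s, if anything falls off the work surface, if the arm or the gripper's body presses on something with over 40 N, if the wrist force passes 120 N, or if a joint passes its speed limit or range.

ROBOT

A 7-joint arm with a two-finger parallel gripper is mounted at the origin on a cart in front of the work surface, level with it; the furniture and walls round the work are solid. World frame = base frame: x ahead of the robot, y to its left, z up, the work surface at z = 0. Lengths are in m, angles in rad, forces in N, time in s.
With the tool pointing down it reaches from about 0.4 to 0.925 m from the base axis. Payload 4.1 kg.
Tool frame: the origin (TCP) lies between the finger pads; the fingertips stand 25 mm ahead of it and the grasp point (between the pads) lies 6 mm ahead of it; z points along the fingers, y is the line along which they close (so a half turn about z gives the same grasp; the last joint's range is limited). The gripper opens to 85 mm and grips with 20 to 120 N. Pads are 22 mm wide; open, the fingers measure 114 mm over their backs; the gripper's body (76 mm by 85 mm) begins 54 mm behind the grasp point. The pads swing forward as they close: fully open they stand 13 mm farther back than shut.
Start: joints at [-0.099, 0.398, 0.045, 1.537, -0.019, 1.207, -0.051], TCP at [0.65, 0, 0.256] pointing down, gripper open.
Joint ranges: [-2.82, 2.82], [-0.49, 2.23], [-1.37, 1.46], [0, 2.46], [-1.36, 4.5], [0.23, 2], [-2.94, 2.94]. Speed limits (rad/s): [2.57, 2.57, 3.14, 3.14, 3.14, 3.14, 3.14].

INTERFACE

Orientations are given as a 3x3 rotation matrix whose columns are the frame's x, y, z axes.
In Python, from bench import sensors, optics, env gives the robot as it stands.
- The arm moves only by the tool servo_tool, never from a script. Its argument "commands" is text: rows parted by semicolons, each of 5 numbers parted by spaces: the closure in counts, from 0 (fully open) to 255 (shut), then the shift along the tool's x, y, z in cm, then the turn about the tool's z in rad. A call has exactly 8 rows; each row shifts and turns the commanded pose from where the row before left it, along the tool's axes as they then stand; what a row does not reach is not made up. A row lasts 1/10 s, in which the tool goes at most 50 mm and 8.59 degrees, less where a joint would pass 70% of its speed; a pose out of reach is approached as far as the arm can. A call with a gripper value outside its range is refused whole. The fingers move at their own pace and stop on an object; "grip_force" is the grip in N (left out, the last holds). Time passes only in rows, so rows that do not move let the fingers close, or fill a call up. It gives the time, the measured TCP pose, the force, the opening and the grip force at its end, in the units of the state.
- sensors.get_obs(): the state, without advancing time (a new reading comes with each control period).
- optics.read_camera(name): name is "scene" or "side" or "wrist"; returns (picture, depth): 480x640x3 uint8, red, green, blue; 480x640 float32, m along the optical axis (not along the pixel's ray), 0 where there is no reading.
- optics.get_calibration(name): a dict with "K" (3x3 intrinsics, pixels), "world_from_camera" (4x4, takes a point from camera to world coordinates); the wrist camera has in their place "hand_eye" (4x4, takes a point from camera to tool coordinates, whose origin is the TCP and whose axes are the flange's). Camera axes: x right, y up, looking along -z (the intrinsics and any distortion apply to the point x, -y, -z); pixel columns grow to the right and rows downward; lengths in m; the calibration is good to about 2 mm. A picture is of the moment at which its call begins: read the wrist's pose just before it. get_calibration takes no time and is no camera call.
- env.finish_job(): hands the job in; it is judged then, once.
The state is a dict: "t": time; "joints": joint angles; "dq": joint speeds; "effort": joint torques, N m; "ee_pos": TCP position; "orientation": TCP orientation; "wrist_force": force on the tool from outside, world axes, zero at the start; "torque": the same for the moment, N m; "grip_width": opening from 0.0 (shut) to 1.0 (fully open); "finger_force": force on a finger pad.
Only numpy, scipy, OpenCV 4.12 (cv2) and the standard library are available. Lean on these libraries where they do the work, as an engineer would, in place of code of your own. Each camera call takes 0.05 s, during which the arm holds its last target. There are 200 camera calls.

## Working session

There is one attempt and no reset: what is moved stays moved. The work goes in short steps, Python scripts to look and compute and a tool call to move; the robot and the scene stay as the last step left them, time stands still between calls to the robot, and variables do not carry over. Pictures are saved under pics/ and viewed, at most 10 in all, crops included, and the job is handed in when it is done.

Besides the shell and the picture viewer there is one more tool, called as a command line: name --argument value ..., lists and objects as JSON in quotes. servo_tool: Moves the arm, as the interface text tells. Its arguments: {"type":"object","properties":{"commands":{"type":"string"},"grip_force":{"type":"number"}},"required":["commands"]}

```bash
mkdir -p pics; ls; cat > h.py <<'E'
import numpy as np, cv2
from bench import sensors, optics, env
def grab(n):
    o=sensors.get_obs(); im,d=optics.read_camera(n); c=optics.get_calibration(n)
    if 'world_from_camera' in c: T=np.array(c['world_from_camera'])
    else:
        W=np.eye(4); W[:3,:3]=o['orientation']; W[:3,3]=o['ee_pos']; T=W@np.array(c['hand_eye'])
    return im,d,np.array(c['K']),T,c
def cloud(d,K,T):
    v,u=np.indices(d.shape); x=(u-K[0,2])/K[0,0]*d; y=(v-K[1,2])/K[1,1]*d
    P=np.stack([x,-y,-d],-1)@T[:3,:3].T+T[:3,3]; P[d==0]=np.nan
    return P
E
python3 - <<'E'
from h import *
for n in ['scene','side']:
    im,d,K,T,c=grab(n); cv2.imwrite(f'pics/{n}0.png',im[...,::-1]); np.savez(f'{n}0.npz',im=im,P=cloud(d,K,T))
    print(n,c.keys(),T.round(3).tolist(),K.tolist(),[c[k] for k in c if k not in('K','world_from_camera')])
print(sensors.get_obs())
E
```

```text
pics
scene dict_keys(['K', 'world_from_camera']) [[-0.667, 0.503, -0.55, 0.017], [-0.745, -0.465, 0.479, 0.492], [-0.015, 0.729, 0.685, 0.715], [0.0, 0.0, 0.0, 1.0]] [[524.7584017115553, 0.0, 316.62399503240954], [0.0, 524.7584017115553, 236.93158568663983], [0.0, 0.0, 1.0]] []
side dict_keys(['K', 'world_from_camera']) [[0.977, 0.124, -0.172, 0.41], [-0.212, 0.609, -0.764, -0.634], [0.01, 0.783, 0.622, 0.59], [0.0, 0.0, 0.0, 1.0]] [[470.8594359576291, 0.0, 306.94264014886784], [0.0, 470.8594359576291, 239.87227897323496], [0.0, 0.0, 1.0]] []
{'t': 0.1, 'joints': array([-0.09897626,  0.39914212,  0.0450411 ,  1.53771413, -0.01870559,
        1.20694419, -0.05071079]), 'dq': array([ 1.35574925e-03, -1.20217494e-03, -6.40431818e-04, -3.82828423e-03,
       -8.37745059e-05, -1.58669536e-04, -7.38133415e-04]), 'effort': array([ 3.69826899e-03, -4.76260614e+01,  1.37053739e+00, -2.54949743e+01,
        1.21164820e-02,  5.01686634e-03, -1.94127927e-05]), 'ee_pos': array([6.49479836e-01, 1.19458290e-05, 2.55369593e-01]), 'orientation': array([[-7.18937027e-05,  9.99998409e-01, -1.78211170e-03],
       [ 9.99999990e-01,  7.16783878e-05, -1.20883644e-04],
       [-1.20755713e-04, -1.78212037e-03, -9.99998405e-01]]), 'wrist_force': array([-0.05706528,  0.25100636, -0.25765315]), 'torque': array([ 0.07670149, -0.01151102, -0.05610478]), 'finger_force': 0.0, 'grip_width': 0.9955132680198243}
```

View pics/scene0.png

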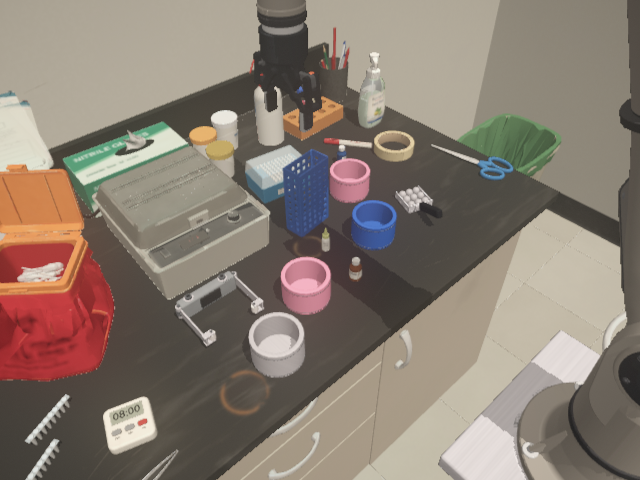

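View pics/side0.png

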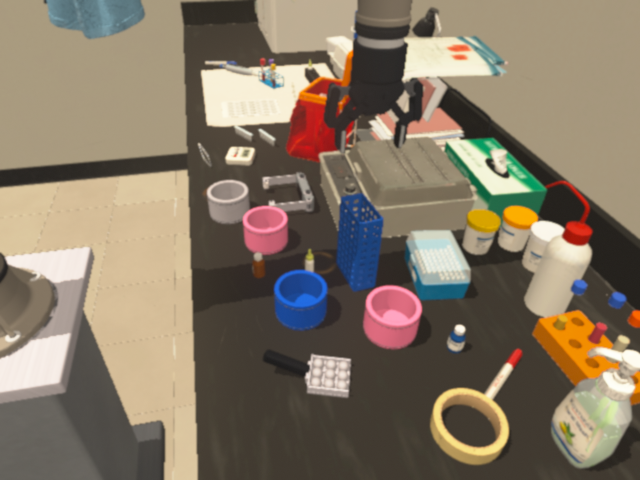

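In the scene view the grey steel jar is at (277,345), with pink jars at (306,285) and (350,180) and a blue one at (374,224). Only the plain grey one fits the description. The clip is at (220,300) with rollers at (208,338) and (257,305), the tray is at (415,200) with its handle at (430,210), and the rack is at (306,195). The small bottles are at (355,268) and (325,240).

```bash
cat > m.py <<'E'
from h import *
from scipy.optimize import least_squares
S=np.load('scene0.npz'); D=np.load('side0.npz')
def reg(A,r): # rows,cols
    P=A['P'][r[0]:r[1],r[2]:r[3]].reshape(-1,3); c=A['im'][r[0]:r[1],r[2]:r[3]].reshape(-1,3).astype(float)
    k=~np.isnan(P[:,0]); return P[k],c[k]
def circ(P):
    f=lambda p:np.hypot(P[:,0]-p[0],P[:,1]-p[1])-p[2]
    r=least_squares(f,[*np.median(P[:,:2],0),.04],loss='soft_l1',f_scale=.002); return r.x
def st(n,P): print(n,len(P),'min',P.min(0).round(4),'max',P.max(0).round(4),'med',np.median(P,0).round(4))
def rim(n,A,r,z0,z1):
    P,c=reg(A,r); q=P[(P[:,2]>z0)&(P[:,2]<z1)]; st(n,q); print(circ(q).round(4))
for nm,A,r in [('jarS',S,(305,380,245,310)),('jarD',D,(172,225,203,255)),('pink1S',S,(255,315,278,335)),('blueS',S,(198,250,348,400)),('pink2S',S,(155,205,325,373))]:
    rim(nm,A,r,.050,.062)
for nm,A,r in [('tableS',S,(380,395,330,345)),('tableD',D,(300,330,215,240))]: st(nm,reg(A,r)[0])
for nm,A,r in [('clipS',S,(268,348,170,268)),('clipD',D,(170,215,258,318)),('vS',S,(255,282,346,364)),('dS',S,(226,254,318,332)),('vD',D,(250,280,250,268)),('dD',D,(246,275,303,316)),('trayS',S,(183,220,393,445)),('trayD',D,(345,400,260,355)),('rackS',S,(148,240,280,332))]:
    P,c=reg(A,r); q=P[P[:,2]>.008]; st(nm,q)
    if nm in('vS','dS','vD','dD'):
        q=P[(P[:,2]>.01)]; print(np.percentile(q,[5,50,95],0).round(4).tolist())
im=S['im'];cr=np.hstack([cv2.resize(im[262:382,165:315],(400,320),interpolation=2),cv2.resize(D['im'][335:410,255:360],(400,320),interpolation=2)])
cv2.imwrite('pics/crop.png',cr[...,::-1])
E
python3 m.py
```

```text
jarS 892 min [0.3848 0.1798 0.05  ] max [0.4707 0.2654 0.0602] med [0.4243 0.2251 0.0561]
[0.4261 0.223  0.0389]
jarD 486 min [0.3874 0.0917 0.05  ] max [0.4769 0.2626 0.0596] med [0.4404 0.1968 0.0553]
[0.4301 0.2162 0.0399]
pink1S 712 min [0.4421 0.0652 0.0501] max [0.5337 0.1956 0.0618] med [0.4845 0.1132 0.0559]
[0.489  0.1091 0.0391]
blueS 522 min [ 0.4771 -0.1354  0.05  ] max [ 0.5626 -0.0494  0.0606] med [ 0.5164 -0.0884  0.0557]
[ 0.5191 -0.0913  0.039 ]
pink2S 487 min [ 0.5458 -0.2012  0.05  ] max [ 0.6975 -0.0573  0.0616] med [ 0.6423 -0.1473  0.0555]
[ 0.6523 -0.157   0.0398]
tableS 223 min [ 0.3399  0.1152 -0.1802] max [ 0.381   0.1889 -0.0076] med [ 0.3788  0.1352 -0.1353]
tableD 746 min [ 0.3784 -0.1149 -0.0032] max [ 0.4231 -0.04    0.0036] med [ 4.00e-01 -7.89e-02  1.00e-04]
clipS 3100 min [0.4265 0.1817 0.008 ] max [0.6495 0.3053 0.0755] med [0.588  0.2455 0.0314]
clipD 1158 min [0.4835 0.1096 0.0085] max [0.6091 0.3008 0.0592] med [0.566  0.1974 0.0303]
vS 234 min [0.4523 0.0014 0.0082] max [0.4754 0.025  0.0494] med [0.4592 0.0175 0.0305]
[[0.4534, 0.007, 0.0128], 
[... 164 characters left out ...]
122], [0.5528, 0.0043, 0.0292], [0.5584, 0.0088, 0.0498]]
vD 237 min [ 0.4538 -0.0013  0.0084] max [0.4891 0.0687 0.0483] med [0.4649 0.0044 0.0293]
[[0.4552, -0.0001, 0.0116], [0.4644, 0.0044, 0.0301], [0.474, 0.0149, 0.0472]]
dD 184 min [ 0.5331 -0.0704  0.0082] max [0.5632 0.0042 0.0582] med [ 0.5537 -0.0064  0.0361]
[[0.5362, -0.0667, 0.0128], [0.5538, -0.0064, 0.0362], [0.562, 0.0001, 0.0566]]
trayS 745 min [ 0.4427 -0.2691  0.008 ] max [ 0.5713 -0.1081  0.0583] med [ 0.5161 -0.2154  0.0174]
trayD 1854 min [ 0.4427 -0.271   0.008 ] max [ 0.571  -0.199   0.0486] med [ 0.5187 -0.2266  0.0172]
rackS 3431 min [ 0.5491 -0.1418  0.0081] max [0.8078 0.0211 0.1527] med [ 0.6267 -0.022   0.081 ]
```

View pics/crop.png

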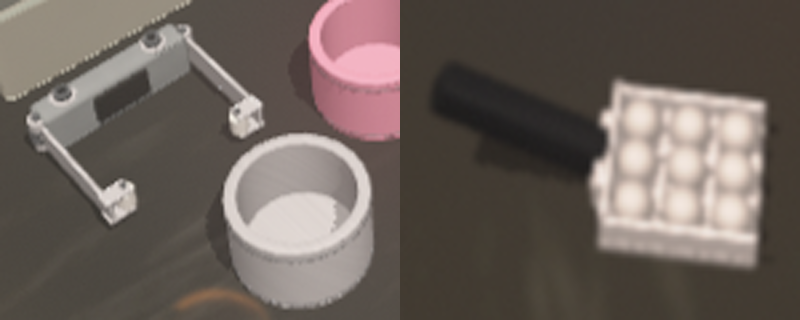

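```bash
cat > m2.py <<'E'
from m import *
print('=====')
def rect(q):
    r=cv2.minAreaRect((q[:,:2]*1000).astype(np.float32)); return [np.round(x,1) for x in r]
for nm,A,r,rl in [('S',S,(268,348,170,268),[(337,209),(306,257)]),('D',D,(170,215,258,318),[(182,267),(207,270)])]:
    P,c=reg(A,r); sat=c.max(1)-c.min(1)
    q=P[(P[:,2]>.033)&(P[:,2]<.0385)&(P[:,0]<.63)&(np.hypot(P[:,0]-.428,P[:,1]-.22)>.06)&(np.hypot(P[:,0]-.489,P[:,1]-.109)>.055)]
    print(nm,'blocktop',len(q),rect(q),np.median(q,0).round(4))
    q=P[(P[:,2]>.012)&(P[:,2]<.0385)&(P[:,0]<.61)&(np.hypot(P[:,0]-.428,P[:,1]-.22)>.055)&(np.hypot(P[:,0]-.489,P[:,1]-.109)>.05)]
    # clip fit: grid-density image
    if nm=='S': np.save('clipq.npy',q)
    for (v,u) in rl:
        w=A['P'][v-4:v+5,u-4:u+5].reshape(-1,3); w=w[(w[:,2]>.015)]; print('roller',len(w),np.median(w,0).round(4),w.min(0).round(4),w.max(0).round(4))
for nm,A,r in [('S',S,(183,220,393,445)),('D',D,(345,400,260,355))]:
    P,c=reg(A,r); br=c.mean(1); near=(P[:,0]>.43)&(P[:,0]<.59)&(P[:,1]<-.17)
    pan=P[near&(br>110)&(P[:,2]>.005)&(P[:,2]<.025)]; hd=P[near&(br<60)&(P[:,2]>.012)]
    print(nm,'pan',len(pan),rect(pan),'hd',len(hd),rect(hd), hd.max(0).round(3),hd.min(0).round(3))
    m=hd.mean(0); u,s,vt=np.linalg.svd(hd-m); print('hdl mean',m.round(4),'dir',vt[0].round(3))
    w=pan[(pan[:,2]>.0125)]; print(rect(w))
for nm,A,r in [('rackS',S,(148,240,280,332)),('rackD',D,(185,292,335,385))]:
    P,c=reg(A,r); q=P[(c[:,2]>c[:,0]+30)&(P[:,2]>.02)&(P[:,0]<.68)]; print(nm,rect(q),q.min(0).round(3),q.max(0).round(3))
E
python3 m2.py | sed '1,/=====/d'
```

```text
S blocktop 545 [array([559.8, 243.8]), array([123. ,  96.4]), np.float64(89.1)] [0.5931 0.2472 0.036 ]
roller 73 [0.5127 0.2923 0.0281] [0.5109 0.2851 0.0153] [0.5198 0.3008 0.0349]
roller 66 [0.5128 0.1988 0.028 ] [0.5103 0.1887 0.0155] [0.5194 0.2051 0.0354]
D blocktop 218 [array([562.7, 240.8]), array([118.6,  91.6]), np.float64(89.2)] [0.5963 0.237  0.0358]
roller 66 [0.5204 0.2862 0.0257] [0.5128 0.2774 0.0153] [0.5341 0.2995 0.0339]
roller 74 [0.5115 0.1397 0.0507] [0.4996 0.1294 0.0208] [0.5229 0.1994 0.0583]
S pan 524 [array([ 533.1, -232. ]), array([58.6, 65.3]), np.float64(71.3)] hd 193 [array([ 473.8, -208.3]), array([13.5, 63.6]), np.float64(73.9)] [ 0.505 -0.195  0.048] [ 0.443 -0.218  0.013]
hdl mean [ 0.4691 -0.2054  0.0329] dir [-0.896  0.246  0.369]
[array([ 532.6, -231.3]), array([58., 64.]), np.float64(69.6)]
D pan 1378 [array([ 533.1, -234.4]), array([58.4, 62.9]), np.float64(70.2)] hd 598 [array([ 475.1, -215. ]), array([15.3, 66.9]), np.float64(71.3)] [ 0.507 -0.199  0.049] [ 0.443 -0.231  0.012]
hdl mean [ 0.474  -0.2172  0.032 ] dir [ 0.873 -0.315 -0.372]
[array([ 533.1, -234.3]), array([58.4, 61.4]), np.float64(70.3)]
rackS [array([636.5, -23.6]), array([46.7, 86.6]), np.float64(6.5)] [ 0.609 -0.069  0.02 ] [0.663 0.021 0.153]
rackD [array([639.9,  14.2]), array([170. ,  55.9]), np.float64(87.2)] [ 0.612 -0.07   0.02 ] [0.672 0.098 0.152]
```

servo_tool --commands "125 2.5 -3.0 0; 125 2.8 -3.2 0 0; 125 2.8 -3.2 0 0; 125 2.8 -3.2 0 0; 125 2.8 -3.2 0 0; 125 2.8 -3.2 0 0; 125 2.8 -3.2 0 0; 125 2.8 -3.2 0 0"

```text
invalid input at $.commands[0]: expected 5 numbers
```

servo_tool --commands "125 2.5 -3.0 0 0; 125 2.8 -3.2 0 0; 125 2.8 -3.2 0 0; 125 2.8 -3.2 0 0; 125 2.8 -3.2 0 0; 125 2.8 -3.2 0 0; 125 2.8 -3.2 0 0; 125 2.8 -3.2 0 0"

```text
t: 0.9
ee_pos: [0.3943, 0.2218, 0.2561]
orientation: [[0.0, 1.0, -0.0], [1.0, -0.0, -0.0], [-0.0, -0.0, -1.0]]
wrist_force: [0.3, 1.2, 0.2]
grip_width: 0.506
finger_force: 0.0
```

```bash
python3 - <<'E'
from h import *
im,d,K,T,c=grab('wrist'); cv2.imwrite('pics/w1.png',im[...,::-1]); P=cloud(d,K,T); np.savez('w1.npz',im=im,P=P); print(T.round(3).tolist(), list(c))
from scipy.optimize import least_squares
Q=P.reshape(-1,3);Q=Q[~np.isnan(Q[:,0])]
q=Q[(abs(Q[:,2]-.056)<.003)&(np.hypot(Q[:,0]-.427,Q[:,1]-.222)<.055)]
print(len(q),q.min(0),q.max(0))
f=lambda p:np.hypot(q[:,0]-p[0],q[:,1]-p[1])-p[2]
print(least_squares(f,[.427,.222,.039],loss='soft_l1',f_scale=.002).x.round(4))
k=(Q[:,0]>.48)&(Q[:,0]<.62)&(Q[:,1]>.165)&(Q[:,1]<.33)&(Q[:,2]>.01)&(Q[:,2]<.05)
for a,b in [(.01,.02),(.02,.03),(.03,.0345),(.0345,.05)]:
    w=Q[k&(Q[:,2]>a)&(Q[:,2]<b)]; print(a,len(w),w.min(0).round(4) if len(w) else'',w.max(0).round(4) if len(w) else '')
for s in (0,1):
    w=Q[k&(Q[:,0]<.54)&((Q[:,1]>.2445)==s)]; print(s,len(w), np.percentile(w,[2,50,98],0).round(4).tolist() if len(w) else '')
E
```

```text
[[1.0, -0.001, -0.0, 0.394], [0.001, 0.946, 0.324, 0.304], [0.0, -0.324, 0.946, 0.373], [0.0, 0.0, 0.0, 1.0]] ['K', 'hand_eye']
2362 [0.38386569 0.17694143 0.0530034 ] [0.46955775 0.26210147 0.05816049]
[0.4264 0.2202 0.0387]
0.01 931 [0.5092 0.1834 0.01  ] [0.5942 0.3027 0.02  ]
0.02 1243 [0.5092 0.1798 0.02  ] [0.5949 0.3028 0.03  ]
0.03 1693 [0.5093 0.1802 0.03  ] [0.6061 0.302  0.0345]
0.0345 2116 [0.5858 0.1807 0.0345] [0.6052 0.302  0.0441]
0 521 [[0.5094, 0.1837, 0.0128], [0.5154, 0.189, 0.0296], [0.5388, 0.204, 0.0326]]
1 520 [[0.5098, 0.2793, 0.0126], [0.5146, 0.2917, 0.0302], [0.5375, 0.2993, 0.0326]]
```

View pics/w1.png

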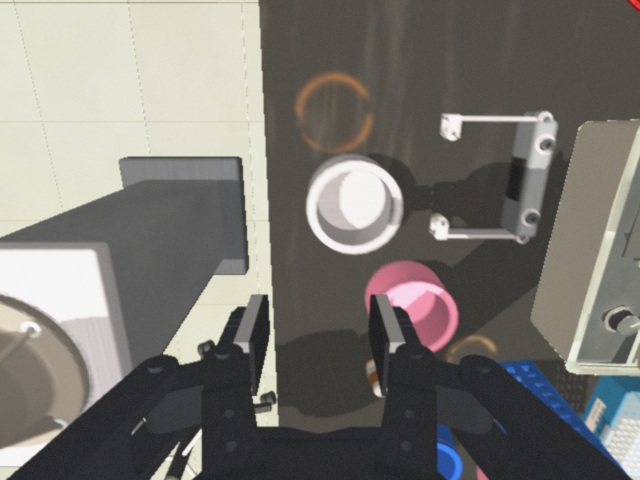

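The jar is at (355,205) in the wrist view, the clip rollers are at (450,125) and (438,228), and nothing lies between jar and clip. I'll pinch the near wall and slide the jar 2.15 cm to the left, then in.

servo_tool --commands "125 -0.1 -0.7 0 0; 125 0 0 4 0; 125 0 0 4 0; 125 0 0 4 0; 125 0 0 4 0; 125 0 0 3.5 0; 125 0 0 1.3 0; 125 0 0 0 0"

```text
t: 1.75
ee_pos: [0.388, 0.2177, 0.0461]
orientation: [[0.002, 1.0, -0.004], [1.0, -0.002, -0.004], [-0.004, -0.004, -1.0]]
wrist_force: [-0.8, 0.2, 0.9]
grip_width: 0.511
finger_force: 0.0
```

servo_tool --commands "255 0 0 0 0; 255 0 0 0 0; 255 0 0 0 0; 255 0 0 0 0; 255 0 0 0 0; 255 0.4 0 0 0; 255 0.9 0 0 0; 255 0.85 0 0 0" --grip_force 60

```text
t: 2.55
ee_pos: [0.3906, 0.2392, 0.0496]
orientation: [[0.003, 1.0, 0.002], [1.0, -0.003, -0.003], [-0.003, 0.002, -1.0]]
wrist_force: [0.7, -6.7, 8.6]
grip_width: 0.087
finger_force: 57.1
```

```bash
cat >> h.py <<'E'
def jar(n,c0,zl=.045,zh=.07):
    from scipy.optimize import least_squares
    im,d,K,T,c=grab(n); P=cloud(d,K,T); Q=P.reshape(-1,3); g=im.reshape(-1,3).astype(int); k=~np.isnan(Q[:,0])&(g.max(1)-g.min(1)<30)&(g.mean(1)>90)
    Q=Q[k]; q=Q[(Q[:,2]>zl)&(Q[:,2]<zh)&(np.hypot(Q[:,0]-c0[0],Q[:,1]-c0[1])<.055)]
    A=np.c_[q[:,:2]-c0,np.ones(len(q))]
    m=np.ones(len(q),bool)
    for _ in range(4):
        s=np.linalg.lstsq(A[m],q[m,2],rcond=None)[0]; m=abs(A@s-q[:,2])<.002
    q=q[m]; f=lambda p:np.hypot(q[:,0]-p[0],q[:,1]-p[1])-p[2]
    print(n,len(q),'rim plane',s.round(4),'circ',least_squares(f,[*c0,.039],loss='soft_l1',f_scale=.002).x.round(4))
    return im,P
E
python3 - <<'E'
from h import *
o=sensors.get_obs(); print(o['t'],o['ee_pos'],o['wrist_force'])
for n in('scene','side'):
    im,P=jar(n,np.array([.428,.242])); cv2.imwrite(f'pics/{n}1.png',im[...,::-1])
    if n=='side': a=im[150:230,190:320]
    else: b=im[260:380,165:325]
cv2.imwrite('pics/c1.png',np.hstack([cv2.resize(a,(390,300)),cv2.resize(b,(400,300))])[...,::-1])
E
```

```text
2.55 [0.39056246 0.23924577 0.04957974] [ 0.66190244 -6.68470964  8.56990401]
scene 332 rim plane [0.0128 0.0045 0.0558] circ [0.4281 0.2405 0.0391]
side 148 rim plane [-0.0344  0.0624  0.0541] circ [0.4299 0.2383 0.0397]
```

View pics/c1.png

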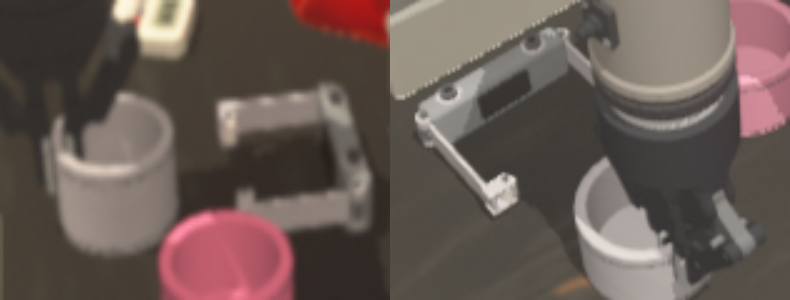

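servo_tool --commands "255 0.1 0 -0.3 0; 255 0.1 0.6 0 0; 255 0 1 0 0; 255 0 1 0 0; 255 0 1 0 0; 255 0 1 0 0; 255 0 0.6 0 0; 255 0 0 0 0"

```text
t: 3.45
ee_pos: [0.4423, 0.2434, 0.0513]
orientation: [[0.001, 1.0, 0.001], [1.0, -0.001, 0.0], [0.0, 0.001, -1.0]]
wrist_force: [-0.0, -0.3, -3.5]
grip_width: 0.085
finger_force: 56.3
```

```bash
python3 - <<'E'
from h import *
o=sensors.get_obs(); print(o['t'],o['ee_pos'],o['wrist_force'])
for n in('scene','side','wrist'):
    im,P=jar(n,np.array([.48,.242]))
    Q=P.reshape(-1,3);Q=Q[~np.isnan(Q[:,0])]
    for x0,x1 in((.505,.53),(.583,.606)):
        k=(Q[:,0]>x0)&(Q[:,0]<x1)&(Q[:,1]>.165)&(Q[:,1]<.33)&(Q[:,2]>.012)&(Q[:,2]<.04)&(np.hypot(Q[:,0]-.48,Q[:,1]-.242)>.047)&(np.hypot(Q[:,0]-.489,Q[:,1]-.109)>.05)
        y=Q[k][:,1]
        if k.sum()>20: print(k.sum(),np.percentile(y,[0,1,99,100]).round(4), 'inner',y[y<.242].max().round(4),y[y>.242].min().round(4))
E
```

```text
3.45 [0.44228701 0.24341084 0.05129232] [-0.04000201 -0.28375105 -3.51754219]
scene 269 rim plane [0.0329 0.0457 0.0553] circ [0.4784 0.2438 0.0404]Traceback (most recent call last):
  File "<stdin>", line 9, in <module>
    return umr_maximum(a, axis, None, out, keepdims, initial, where)
ValueError: zero-size array to reduction operation maximum which has no identity
```

```bash
python3 - <<'E'
from h import *
for f in('scene0','side0','w1'):
    A=np.load(f+'.npz'); Q=A['P'].reshape(-1,3); g=A['im'].reshape(-1,3).astype(int)
    k=~np.isnan(Q[:,0])&(g.max(1)-g.min(1)<30); Q=Q[k]
    for x0,x1 in((.505,.525),(.53,.57),(.584,.604)):
        q=Q[(Q[:,0]>x0)&(Q[:,0]<x1)&(Q[:,1]>.165)&(Q[:,1]<.33)&(Q[:,2]>.012)&(Q[:,2]<.04)&(np.hypot(Q[:,0]-.427,Q[:,1]-.222)>.055)&(np.hypot(Q[:,0]-.489,Q[:,1]-.109)>.055)]
        y=q[:,1]; print(f,x0,len(y),np.percentile(y,[0,1,99,100]).round(4),'in',np.percentile(y[y<.243],[98,100]).round(4),np.percentile(y[y>.243],[0,2]).round(4))
E
```

```text
scene0 0.505 319 [0.1842 0.1864 0.3017 0.3021] in [0.2066 0.207 ] [0.2806 0.2819]
scene0 0.53 204 [0.1865 0.1866 0.3008 0.3009] in [0.19 0.19] [0.2971 0.2973]
scene0 0.584 990 [0.1817 0.186  0.3039 0.3053] in [0.242  0.2427] [0.2433 0.2447]
side0 0.505 53 [0.1838 0.1841 0.2993 0.2995] in [0.2014 0.2021] [0.2788 0.281 ]
side0 0.53 257 [0.1798 0.182  0.2999 0.3008] in [0.1878 0.1883] [0.2894 0.2923]
side0 0.584 353 [0.1769 0.1785 0.2983 0.2996] in [0.2405 0.2425] [0.2432 0.2437]
w1 0.505 838 [0.1831 0.1837 0.2994 0.2994] in [0.2041 0.2049] [0.2781 0.2792]
w1 0.53 532 [0.184  0.1842 0.2977 0.2977] in [0.1876 0.1878] [0.2951 0.2951]
w1 0.584 3364 [0.1798 0.1833 0.3011 0.3028] in [0.2415 0.2429] [0.243  0.2443]
```

servo_tool --commands "255 0 1 0.15 0; 255 0 1 0 0; 255 0 1 0 0; 255 0 1 0 0; 255 0 1 0 0; 255 0 1 0 0; 255 0 0.4 0 0; 255 0 0 0 0"

```text
t: 4.3
ee_pos: [0.5033, 0.2429, 0.0495]
orientation: [[0.001, 1.0, -0.004], [1.0, -0.001, -0.002], [-0.002, -0.004, -1.0]]
wrist_force: [-6.8, -2.4, 3.2]
grip_width: 0.083
finger_force: 60.6
```

```bash
python3 - <<'E'
from h import *
for n in('scene','side'):
    im,P=jar(n,np.array([.54,.244])); cv2.imwrite(f'pics/{n}2.png',im[...,::-1])
E
```

```text
scene 260 rim plane [0.0158 0.0319 0.0549] circ [0.5399 0.2433 0.0399]
side 140 rim plane [-0.0136  0.0533  0.0544] circ [0.5433 0.2393 0.0396]
```

servo_tool --commands "255 0 0.3 0 0; 255 0 0.3 0 0; 255 0 0 0 0; 255 0 0 0 0; 255 0 0 0 0; 255 0 0 0 0; 255 0 0 0 0; 255 0 0 0 0"

```text
t: 5.2
ee_pos: [0.5035, 0.2429, 0.0495]
orientation: [[-0.001, 1.0, -0.015], [1.0, 0.001, -0.005], [-0.005, -0.015, -1.0]]
wrist_force: [-19.1, -2.7, 16.6]
grip_width: 0.087
finger_force: 66.7
```

Another 6 mm of commanded push only raised the force to 19 N and the jar didn't move, so it is against the pad. Releasing.

servo_tool --commands "255 0 -0.6 0 0; 125 0 0 0 0; 125 0 0 0 0; 125 0 0 0 0; 125 0 0 -4 0; 125 0 0 -5 0; 125 0 0 -5 0; 125 0 0 -5 0"

```text
t: 6.0
ee_pos: [0.5055, 0.2435, 0.2421]
orientation: [[0.0, 1.0, 0.001], [1.0, -0.0, 0.001], [0.001, 0.001, -1.0]]
wrist_force: [0.6, 0.4, -1.0]
grip_width: 0.513
finger_force: 0.0
```

```bash
python3 - <<'E'
from h import *
im,P=jar('scene',np.array([.54,.244])); cv2.imwrite('pics/scene3.png',im[...,::-1]); 
im,P=jar('side',np.array([.54,.244]));cv2.imwrite('pics/side3.png',im[...,::-1]); np.savez('side3.npz',im=im,P=P)
im,P=jar('wrist',np.array([.54,.241]))
Q=P.reshape(-1,3); q=Q[(Q[:,2]>.033)&(abs(Q[:,1]-.241)<.06)&(Q[:,0]>.582)&(Q[:,0]<.61)];print(q.min(0),q.max(0))
E
```

```text
scene 517 rim plane [0.0159 0.0044 0.0556] circ [0.5397 0.2448 0.0391]
side 118 rim plane [0.0015 0.0141 0.0512] circ [0.5418 0.2386 0.039 ]
wrist 2379 rim plane [ 0.0006 -0.0011  0.0555] circ [0.5397 0.2425 0.0387]
[0.58202061 0.18136723 0.03300027] [0.60595093 0.30097711 0.05551144]
```

The jar sits at (0.540, 0.243), 44 mm before the pad, with its rim level: it is home. On to the tray.

servo_tool --commands "60 -4.9 -0.4 0 0; 60 -4.9 -0.4 0 0; 60 -4.9 -0.4 0 0; 60 -4.9 -0.4 0 0; 60 -4.9 -0.4 0 0; 60 -4.9 -0.4 0 0; 60 -4.9 -0.4 0 0; 60 -4.9 -0.4 0 0"

```text
t: 6.95
ee_pos: [0.4721, -0.1505, 0.2386]
orientation: [[0.0, 1.0, -0.001], [1.0, -0.0, 0.0], [0.0, -0.001, -1.0]]
wrist_force: [1.9, 0.3, 0.8]
grip_width: 0.763
finger_force: 0.0
```

servo_tool --commands "60 -4.9 -0.3 0 0; 60 -1 0 0 0.14; 60 0 0 0 0.147; 60 0 0 0 0.147; 60 0 0 0 0.147; 60 0 0 0 0.147; 60 0 0 0 0.147; 60 0 0 0 0.147"

```text
t: 7.75
ee_pos: [0.4695, -0.2076, 0.2383]
orientation: [[0.856, 0.516, -0.002], [0.516, -0.856, 0.0], [-0.002, -0.001, -1.0]]
wrist_force: [0.2, -0.5, 0.1]
grip_width: 0.763
finger_force: 0.0
```

servo_tool --commands "60 0 0 0 0.147; 60 0 0 0 0.147; 60 0 0 0 0.147; 60 0 0 0 0.147; 60 0 0 0 0.147; 60 0 0 0 0.147; 60 0 0 0 0.012; 60 0 0 0 0"

```text
t: 8.55
ee_pos: [0.4697, -0.2074, 0.2389]
orientation: [[0.942, -0.336, -0.002], [-0.336, -0.942, -0.0], [-0.001, 0.001, -1.0]]
wrist_force: [-0.6, 0.2, 0.2]
grip_width: 0.77
finger_force: 0.0
```

```bash
python3 - <<'E'
from h import *
o=sensors.get_obs(); print(o['ee_pos'],o['orientation'].round(3).tolist(),o['joints'].round(2),o['grip_width'])
im,d,K,T,c=grab('wrist'); cv2.imwrite('pics/w4.png',im[...,::-1]); P=cloud(d,K,T); np.savez('w4.npz',im=im,P=P)
Q=P.reshape(-1,3); br=im.reshape(-1,3).mean(1); near=(Q[:,0]>.42)&(Q[:,0]<.60)&(Q[:,1]<-.17)&(Q[:,1]>-.29)
rect=lambda q:[np.round(x,1) for x in cv2.minAreaRect((q[:,:2]*1000).astype(np.float32))]
pan=Q[near&(br>110)&(Q[:,2]>.012)&(Q[:,2]<.02)]; hd=Q[near&(br<70)&(Q[:,2]>.02)&(Q[:,2]<.06)]
print(len(pan),rect(pan)); print(len(hd),rect(hd),hd.min(0),hd.max(0)); u=np.linalg.svd(hd[:,:2]-hd[:,:2].mean(0))[2][0]; print(u,np.degrees(np.arctan2(u[1],u[0])))
E
```

```text
[ 0.46971164 -0.20743425  0.23890319] [[0.942, -0.336, -0.002], [-0.336, -0.942, -0.0], [-0.001, 0.001, -1.0]] [-0.02  0.18  0.4   1.89 -0.08  1.09 -1.5 ] 0.7695313322333246
2856 [array([ 531.2, -234.8]), array([56. , 62.7]), np.float64(71.3)]
1047 [array([ 474.9, -215.3]), array([13.6, 64.7]), np.float64(70.4)] [ 0.44299683 -0.23048065  0.02003249] [ 0.50631924 -0.19892741  0.04721714]
[-0.94131689  0.33752409] 160.27390036672006
```

View pics/w4.png

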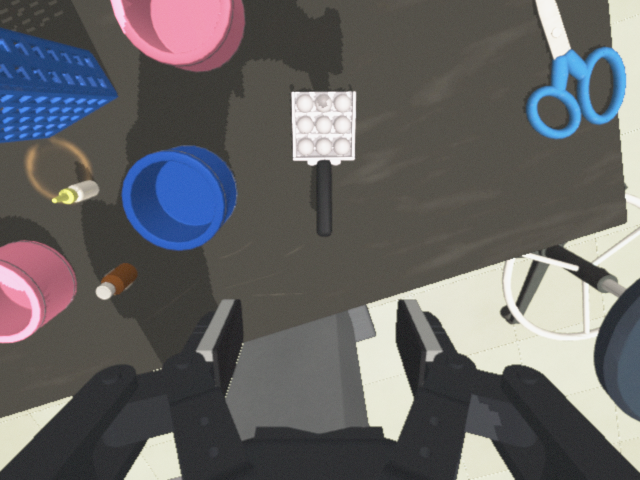

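In the wrist view the tray is upright (balls around (323,125), handle at (323,200)) and the tool is square to it. I'll come down on the handle about 10 mm behind its middle.

servo_tool --commands "60 -1 0.53 3 0; 60 0 0 4.5 0; 60 0 0 4.5 0; 60 0 0 4 0; 60 0 0 2.5 0; 60 0 0 1.2 0; 60 0 0 0 0; 60 0 0 0 0"

```text
t: 9.4
ee_pos: [0.4598, -0.2096, 0.0437]
orientation: [[0.941, -0.338, 0.002], [-0.338, -0.941, -0.001], [0.002, -0.0, -1.0]]
wrist_force: [0.4, 0.3, -0.1]
grip_width: 0.761
finger_force: 0.0
```

servo_tool --commands "255 0 0 0 0; 255 0 0 0 0; 255 0 0 0 0; 255 0 0 0 0; 255 0 0 0 0; 255 0 0 0 0; 255 0 0 0 0; 255 0 0 0 0" --grip_force 20

```text
t: 10.2
ee_pos: [0.4592, -0.209, 0.0433]
orientation: [[0.941, -0.338, 0.001], [-0.338, -0.941, 0.0], [0.001, -0.0, -1.0]]
wrist_force: [-1.1, 0.4, 6.0]
grip_width: 0.159
finger_force: 22.7
```

servo_tool --commands "255 0.15 0 -0.45 0; 255 0.18 0 -0.45 0; 255 0.19 0 -0.45 0; 255 0.2 0 -0.44 0; 255 0.24 0 -0.41 0; 255 0.26 0 -0.41 0; 255 0.26 0 -0.41 0; 255 0.26 0 -0.41 0"

```text
t: 11.0
ee_pos: [0.4754, -0.215, 0.0775]
orientation: [[0.941, -0.338, 0.0], [-0.338, -0.941, -0.0], [0.0, -0.0, -1.0]]
wrist_force: [0.2, 0.4, -3.3]
grip_width: 0.162
finger_force: 21.4
```

```bash
cat >> h.py <<'E'
def tray(n='side',R=.11,save=None):
    "tilt of white pan side-wall tops / points, in plane through grip along tool x"
    o=sensors.get_obs(); im,d,K,T,c=grab(n); P=cloud(d,K,T)
    if save: cv2.imwrite(save,im[...,::-1])
    Rm=np.array(o['orientation']); p=np.array(o['ee_pos']); Q=P.reshape(-1,3); g=im.reshape(-1,3).astype(int)
    L=(Q-p)@np.c_[Rm[:,0],Rm[:,1],-Rm[:,2]]  # fwd, lateral, up relative TCP
    k=(np.abs(L[:,1])<.035)&(L[:,0]>.0)&(L[:,0]<.13)&(L[:,2]<.03)&(g.min(1)>95)&(g.max(1)-g.min(1)<30)&(Q[:,2]>.006)
    w=L[k]; print(n,k.sum(),'fwd/up pct',np.percentile(w[:,0],[1,50,99]).round(4),np.percentile(w[:,2],[1,50,99]).round(4),'lat',np.percentile(w[:,1],[1,99]).round(4))
    f=w[:,:1]; A=np.c_[f[:,0],np.ones(len(f))]; m=np.ones(len(f),bool)
    for _ in range(10):
        s=np.linalg.lstsq(A[m],w[m,2],rcond=None)[0]; m=abs(A@s-w[:,2])<.006
    print('tilt deg',np.degrees(np.arctan(-s[0])).round(1),'up at fwd0',s[1].round(4), 'tcp',p.round(4),'t',o['t'])
    return im,P,w
E
python3 - <<'E'
from h import *
im,P,w=tray('side',save='pics/side5.png'); tray('wrist',save='pics/w5.png'); tray('scene')
cv2.imwrite('pics/c5.png',cv2.resize(im[310:430,230:390],(640,480))[...,::-1])
E
```

```text
side 1630 fwd/up pct [0.012  0.0787 0.1085] [-0.0437 -0.0302 -0.0207] lat [-0.0272  0.0286]
tilt deg 1.6 up at fwd0 -0.0267 tcp [ 0.4754 -0.215   0.0775] t 11.0
wrist 24546 fwd/up pct [0.0103 0.078  0.1071] [-0.0427 -0.0296  0.0105] lat [-0.0263  0.0281]
tilt deg 1.0 up at fwd0 -0.0273 tcp [ 0.4764 -0.2154  0.0782] t 11.05
scene 378 fwd/up pct [0.0434 0.0762 0.1053] [-0.0437 -0.0304 -0.0233] lat [-0.031   0.0243]
tilt deg 0.1 up at fwd0 -0.0292 tcp [ 0.4762 -0.2154  0.0778] t 11.1
```

View pics/c5.png

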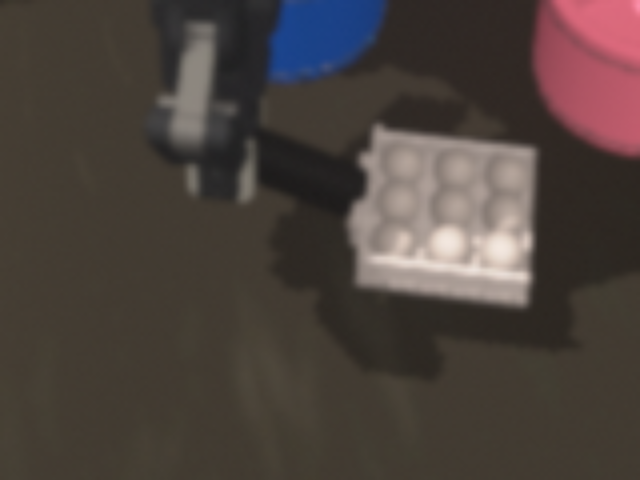

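The tray is held level by friction alone at 20 N, with all nine balls in place, and the handle doesn't slip. The tool can't tilt, so the plan is:
1. Carry the tray to the jar.
2. Push its lip against the backed-up jar wall so the handle turns between the pads.
3. Pour.

servo_tool --commands "255 0 0 -0.4 -0.02; 255 0 0 -0.8 -0.045; 255 0 0 -1 -0.05; 255 0 0 -1 -0.055; 255 0 0 -1 -0.055; 255 0 0 -1 -0.05; 255 0 0 -0.6 -0.045; 255 0 0 -0.2 -0.022"

```text
t: 11.95
ee_pos: [0.4754, -0.2152, 0.1378]
orientation: [[1.0, -0.002, 0.001], [-0.002, -1.0, -0.0], [0.001, 0.0, -1.0]]
wrist_force: [-0.3, 1.0, -3.3]
grip_width: 0.159
finger_force: 21.4
```

servo_tool --commands "255 -0.2 -0.7 0 0; 255 -0.5 -1.5 0 0; 255 -0.6 -2.3 0 0; 255 -0.6 -3 0 0; 255 -0.6 -3 0 0; 255 -0.6 -3 0 0; 255 -0.6 -3 0 0; 255 -0.6 -3 0 0"

```text
t: 12.75
ee_pos: [0.4316, -0.0183, 0.1367]
orientation: [[1.0, -0.003, -0.001], [-0.003, -1.0, 0.0], [-0.001, -0.0, -1.0]]
wrist_force: [0.1, -0.1, -3.0]
grip_width: 0.159
finger_force: 21.4
```

servo_tool --commands "255 -0.6 -3 0 0; 255 -0.6 -3 0 0; 255 -0.6 -3 0 0; 255 -0.6 -3 0 0; 255 -0.6 -3 0 0; 255 -0.6 -2.3 0 0; 255 -0.6 -1.5 0 0; 255 -0.3 -0.7 0 0"

```text
t: 13.55
ee_pos: [0.387, 0.1769, 0.1367]
orientation: [[1.0, -0.001, -0.001], [-0.001, -1.0, 0.0], [-0.001, -0.0, -1.0]]
wrist_force: [0.7, 0.5, -1.6]
grip_width: 0.156
finger_force: 21.4
```

```bash
python3 - <<'E'
from h import *
tray('wrist'); im,P=jar('wrist',np.array([.54,.2425])); print(sensors.get_obs()['orientation'].round(3).tolist(),sensors.get_obs()['joints'].round(2))
E
```

```text
wrist 25700 fwd/up pct [0.0098 0.0789 0.1285] [-0.1155 -0.0301  0.0112] lat [-0.0324  0.028 ]
tilt deg 4.1 up at fwd0 -0.0239 tcp [0.387  0.1769 0.1367] t 13.55
wrist 2931 rim plane [0.0012 0.0001 0.0554] circ [0.5414 0.2415 0.0403]
[[1.0, -0.001, -0.001], [-0.001, -1.0, -0.0], [-0.001, 0.0, -1.0]] [-0.55  0.14  0.02  2.18 -0.    0.82 -2.09]
```

servo_tool --commands "255 -0.3 -0.6 0.4 0; 255 -0.3 -1.3 0.8 0; 255 -0.3 -1.5 1.2 0; 255 0 -1.5 1.4 0; 255 0 -1.1 1.4 0; 255 0 -0.6 1.2 0; 255 0 0 0.7 0; 255 0 0 0.3 0"

```text
t: 14.45
ee_pos: [0.3793, 0.2401, 0.0622]
orientation: [[1.0, -0.004, -0.001], [-0.004, -1.0, -0.002], [-0.001, 0.002, -1.0]]
wrist_force: [0.4, -0.4, -2.5]
grip_width: 0.16
finger_force: 21.4
```

servo_tool --commands "255 0.3 0 0 0; 255 0.5 0 0 0; 255 0.5 0 0 0; 255 0.3 0 0 0; 255 0.2 0 0 0; 255 0.2 0 0 0; 255 0.2 0 0 0; 255 0 0 0 0"

```text
t: 15.25
ee_pos: [0.3926, 0.2402, 0.0617]
orientation: [[1.0, -0.001, -0.018], [-0.001, -1.0, -0.006], [-0.018, 0.006, -1.0]]
wrist_force: [-20.8, 1.4, 6.9]
grip_width: 0.155
finger_force: 22.7
```

```bash
python3 - <<'E'
from h import *
tray('side');tray('wrist',save='pics/w6.png'); print(sensors.get_obs()['wrist_force'])
E
```

```text
side 794 fwd/up pct [0.012  0.0932 0.129 ] [-0.0459 -0.029  -0.0024] lat [-0.031   0.0327]
tilt deg -1.1 up at fwd0 -0.0309 tcp [0.3926 0.2402 0.0617] t 15.25
wrist 29946 fwd/up pct [0.01   0.084  0.1127] [-0.0432 -0.0289  0.0097] lat [-0.0268  0.0276]
tilt deg 1.0 up at fwd0 -0.0275 tcp [0.3926 0.2402 0.0617] t 15.3
[-19.71129315   1.13857486   7.18692076]
```

servo_tool --commands "255 0 0 -0.3 0; 255 0.05 0 -0.3 0; 255 0.05 0 -0.3 0; 255 0.1 0 -0.3 0; 255 0.1 0 -0.3 0; 255 0.1 0 -0.3 0; 255 0.1 0 0 0; 255 0 0 0 0"

```text
t: 16.15
ee_pos: [0.4045, 0.2408, 0.081]
orientation: [[1.0, -0.003, -0.005], [-0.003, -1.0, -0.002], [-0.005, 0.002, -1.0]]
wrist_force: [-7.1, 0.3, 1.4]
grip_width: 0.161
finger_force: 21.5
```

```bash
python3 - <<'E'
from h import *
tray('side');tray('wrist',save='pics/w7.png'); print(sensors.get_obs()['wrist_force'])
E
```

```text
side 850 fwd/up pct [0.0118 0.086  0.1251] [-0.0671 -0.0451 -0.017 ] lat [-0.0341  0.0346]
tilt deg 10.0 up at fwd0 -0.0326 tcp [0.4045 0.2408 0.081 ] t 16.15
wrist 30334 fwd/up pct [0.01   0.0836 0.129 ] [-0.0743 -0.0464  0.0097] lat [-0.0332  0.0309]
tilt deg 13.5 up at fwd0 -0.0282 tcp [0.4045 0.2408 0.081 ] t 16.2
[-6.86824055 -0.41026358  1.76626996]
```

servo_tool --commands "255 0.2 0 -0.45 0; 255 0.25 0 -0.45 0; 255 0.28 0 -0.42 0; 255 0.3 0 -0.4 0; 255 0.3 0 -0.38 0; 255 0.3 0 -0.35 0; 255 0.3 0 -0.3 0; 255 0 0 0 0"

```text
t: 17.05
ee_pos: [0.4268, 0.2414, 0.1091]
orientation: [[1.0, -0.004, 0.001], [-0.004, -1.0, 0.001], [0.001, -0.001, -1.0]]
wrist_force: [-0.6, -0.4, -3.0]
grip_width: 0.159
finger_force: 22.3
```

```bash
sed -i 's/(L\[:,0\]>.0)/(L[:,0]>.03)/' h.py; python3 - <<'E'
from h import *
im,P,w=tray('side',save='pics/side8.png');im2,P,w=tray('wrist',save='pics/w8.png'); print(sensors.get_obs()['wrist_force'])
cv2.imwrite('pics/c8.png',np.hstack([cv2.resize(im[120:240,180:330],(375,300)),cv2.resize(im2,(400,300))])[...,::-1])
E
```

```text
side 757 fwd/up pct [0.0309 0.0734 0.1286] [-0.0964 -0.0682 -0.0514] lat [-0.0347  0.0346]
tilt deg 8.9 up at fwd0 -0.0604 tcp [0.4268 0.2414 0.1091] t 17.05
wrist 25532 fwd/up pct [0.0314 0.0854 0.1291] [-0.103  -0.0758 -0.0524] lat [-0.0345  0.0339]
tilt deg 27.7 up at fwd0 -0.0398 tcp [0.4266 0.2413 0.1089] t 17.1
[-0.46691595  0.11995577 -1.79798948]
```

View pics/c8.png

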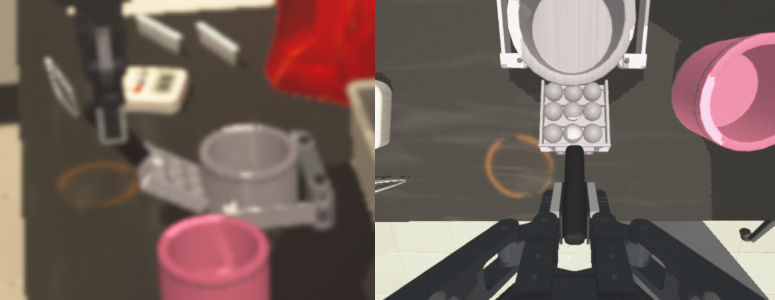

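All nine balls are still in their rows and the tray is tilted front-down against the jar. I'll refine the tilt estimate by excluding jar points.

```bash
sed -i "s/&(Q\[:,2\]>.006)/\&(Q[:,2]>.006)\&(np.hypot(Q[:,0]-.540,Q[:,1]-.2425)>.046)/" h.py
cat >> h.py <<'E'
def tilt(n='wrist',lo=.03,hi=.12,save=None):
    "tilt by max sharpness of lateral side-wall/ball profile: PCA robust of (fwd,up)"
    im,P,w=tray(n,save=save)
    best=[]
    for a in np.radians(np.arange(0,75,.5)):
        h=w[:,2]*np.cos(a)+w[:,0]*np.sin(a)   # height normal to floor
        x=w[:,0]*np.cos(a)-w[:,2]*np.sin(a)
        H=np.histogram(h,bins=np.arange(-.2,.2,.001))[0]; best.append((H.astype(float)**2).sum())
    a=np.radians(np.arange(0,75,.5))[np.argmax(best)]
    h=w[:,2]*np.cos(a)+w[:,0]*np.sin(a); x=w[:,0]*np.cos(a)-w[:,2]*np.sin(a)
    print('TILT',np.degrees(a).round(1),'h pct',np.percentile(h,[1,50,99]).round(4),'x pct',np.percentile(x,[1,50,99]).round(4)); return im
E
python3 - <<'E'
from h import *
tilt('wrist'); tilt('side')
E
```

```text
wrist 9368 fwd/up pct [0.0305 0.0494 0.0706] [-0.0892 -0.0686 -0.0536] lat [-0.0265  0.0282]
tilt deg 32.3 up at fwd0 -0.0345 tcp [0.4265 0.2413 0.1088] t 17.15
TILT 33.0 h pct [-0.042  -0.0291 -0.0247] x pct [0.0557 0.0779 0.105 ]
side 368 fwd/up pct [0.0305 0.0507 0.0727] [-0.0891 -0.0682 -0.0501] lat [-0.0281  0.031 ]
tilt deg 33.6 up at fwd0 -0.032 tcp [0.4264 0.2413 0.1087] t 17.2
TILT 34.5 h pct [-0.0395 -0.0265 -0.0213] x pct [0.0534 0.0799 0.1087]
```

Tilt is 33° with the lip corner at x 0.493, z 0.016. Now up, over, and into the jar's mouth.

servo_tool --commands "255 -0.3 -0.05 -0.4 0; 255 -0.4 -0.05 -0.8 0; 255 -0.3 -0.1 -1.2 0; 255 0 0 -1.2 0; 255 0 0 -1.2 0; 255 0 0 -1 0; 255 0.1 0 -0.5 0; 255 0.3 0 -0.2 0"

```text
t: 18.05
ee_pos: [0.4203, 0.2434, 0.1744]
orientation: [[1.0, -0.003, 0.001], [-0.003, -1.0, 0.001], [0.001, -0.001, -1.0]]
wrist_force: [-0.0, 1.2, -2.9]
grip_width: 0.156
finger_force: 22.2
```

servo_tool --commands "255 0.6 0 0 0; 255 0.9 0 0 0; 255 1.1 0 0 0; 255 1.1 0 0 0; 255 1 0 0 0; 255 0.6 0 0 0; 255 0.3 0 0 0; 255 0 0 0 0"

```text
t: 18.85
ee_pos: [0.4762, 0.243, 0.1735]
orientation: [[1.0, -0.003, -0.0], [-0.003, -1.0, -0.0], [-0.0, 0.0, -1.0]]
wrist_force: [-0.5, 0.6, -2.6]
grip_width: 0.162
finger_force: 22.2
```

```bash
python3 - <<'E'
from h import *
import re
o=sensors.get_obs(); print(o['ee_pos'],o['wrist_force'])
im,d,K,T,c=grab('wrist'); P=cloud(d,K,T); cv2.imwrite('pics/w9.png',im[...,::-1])
Rm=np.array(o['orientation']);Q=P.reshape(-1,3);g=im.reshape(-1,3).astype(int);L=(Q-o['ee_pos'])@np.c_[Rm[:,0],Rm[:,1],-Rm[:,2]]
k=(abs(L[:,1])<.035)&(L[:,0]>.03)&(L[:,0]<.09)&(Q[:,2]>.062)&(g.min(1)>95); w=L[k]
for a in (25,29,31,33,35,37,40):
    r=np.radians(a); h=w[:,2]*np.cos(r)+w[:,0]*np.sin(r); x=w[:,0]*np.cos(r)-w[:,2]*np.sin(r)
    print(a,(np.histogram(h,bins=np.arange(-.2,.2,.001))[0].astype(float)**2).sum()/1e5,np.percentile(h,[1,99]).round(4),np.percentile(x,[1,99]).round(4),np.percentile(w[:,1],[1,99]).round(4))
jar('wrist',np.array([.54,.2425]),zl=.05,zh=.06)
E
```

```text
[0.47623198 0.24295509 0.17350952] [-0.47889469  0.62224081 -2.64475666]
25 60.35475 [-0.0545 -0.0335] [0.0512 0.1001] [-0.0264  0.0282]
29 76.47417 [-0.0481 -0.0294] [0.0536 0.1032] [-0.0264  0.0282]
31 83.76517 [-0.0449 -0.0273] [0.0547 0.1046] [-0.0264  0.0282]
33 86.24471 [-0.0419 -0.0247] [0.0558 0.1059] [-0.0264  0.0282]
35 80.75563 [-0.0391 -0.0215] [0.0568 0.107 ] [-0.0264  0.0282]
37 72.75089 [-0.0365 -0.018 ] [0.0577 0.108 ] [-0.0264  0.0282]
40 62.47937 [-0.0324 -0.0127] [0.0589 0.1093] [-0.0264  0.0282]
wrist 3433 rim plane [-0.     -0.0015  0.0554] circ [0.5405 0.242  0.039 ]
```

servo_tool --commands "255 0 0 0.4 0; 255 0 0 0.7 0; 255 0 0 0.8 0; 255 0 0 0.8 0; 255 0 0 0.6 0; 255 0 0 0.3 0; 255 0 0 0 0; 255 0 0 0 0"

```text
t: 19.75
ee_pos: [0.4761, 0.2431, 0.1377]
orientation: [[1.0, -0.003, 0.0], [-0.003, -1.0, 0.0], [0.0, -0.0, -1.0]]
wrist_force: [0.0, 0.0, -2.7]
grip_width: 0.16
finger_force: 22.2
```

servo_tool --commands "255 0.3 0 0 0; 255 0.4 0 0 0; 255 0.4 0 0 0; 255 0.3 0 0 0; 255 0.3 0 0 0; 255 0 0 0 0; 255 0 0 0 0; 255 0 0 0 0"

```text
t: 20.55
ee_pos: [0.492, 0.2431, 0.1375]
orientation: [[1.0, -0.003, -0.002], [-0.003, -1.0, -0.0], [-0.002, 0.0, -1.0]]
wrist_force: [-5.0, 0.9, 1.0]
grip_width: 0.158
finger_force: 22.8
```

servo_tool --commands "255 0.2 0 -0.15 0; 255 0.2 0 -0.15 0; 255 0.2 0 -0.15 0; 255 0.2 0 -0.15 0; 255 0.2 0 -0.1 0; 255 0.2 0 -0.1 0; 255 0 0 0 0; 255 0 0 0 0"

```text
t: 21.35
ee_pos: [0.5051, 0.2431, 0.146]
orientation: [[1.0, -0.003, 0.0], [-0.003, -1.0, 0.0], [0.0, -0.0, -1.0]]
wrist_force: [-5.0, -0.1, 2.7]
grip_width: 0.157
finger_force: 23.3
```

```bash
cat >> h.py <<'E'
def tl(zmin=.06,save=None,jarc=True):
    o=sensors.get_obs(); im,d,K,T,c=grab('wrist'); P=cloud(d,K,T)
    if save: cv2.imwrite(save,im[...,::-1])
    Rm=np.array(o['orientation']);Q=P.reshape(-1,3);g=im.reshape(-1,3).astype(int);L=(Q-o['ee_pos'])@np.c_[Rm[:,0],Rm[:,1],-Rm[:,2]]
    k=(abs(L[:,1])<.032)&(L[:,0]>.02)&(L[:,0]<.09)&(L[:,2]<-.03)&(Q[:,2]>zmin)&(g.min(1)>95); w=L[k]; b=(0,)
    for a in np.arange(0,75,.5):
        r=np.radians(a); h=w[:,2]*np.cos(r)+w[:,0]*np.sin(r); s=(np.histogram(h,bins=np.arange(-.2,.2,.001))[0].astype(float)**2).sum()
        if s>b[0]: b=(s,a,np.percentile(h,[1,99]).round(4))
    print('TILT',b[1:],'lat',np.percentile(w[:,1],[1,99]).round(4),len(w),'tcp',o['ee_pos'].round(4),'F',o['wrist_force'].round(1),'t',o['t'])
    return im
E
python3 -c "
from h import *
im=tl(save='pics/w10.png'); cv2.imwrite('pics/c10.png',im[0:330,150:560][...,::-1])"
```

```text
TILT (np.float64(42.5), array([-0.0432, -0.026 ])) lat [-0.0264  0.0282] 6166 tcp [0.5051 0.2431 0.146 ] F [-5.  -0.1  2.7] t 21.35
```

View pics/c10.png

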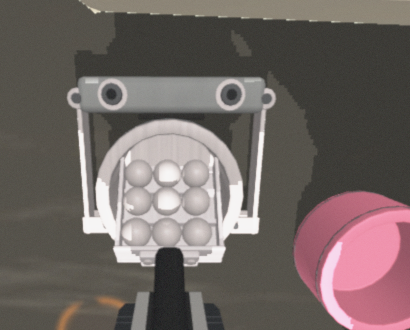

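At 42.5° all nine balls are still in their rows. Tipping on towards 50°.

servo_tool --commands "255 0.2 0 -0.1 0; 255 0.2 0 -0.1 0; 255 0.2 0 -0.1 0; 255 0.2 0 -0.07 0; 255 0.2 0 -0.07 0; 255 0.2 0 -0.06 0; 255 0 0 0 0; 255 0 0 0 0"

```text
t: 22.2
ee_pos: [0.5176, 0.243, 0.1506]
orientation: [[1.0, -0.003, 0.001], [-0.003, -1.0, 0.0], [0.001, -0.0, -1.0]]
wrist_force: [-2.6, 1.1, -1.6]
grip_width: 0.159
finger_force: 23.4
```

```bash
python3 -c "
from h import *
im=tl(save='pics/w11.png'); cv2.imwrite('pics/c11.png',im[0:330,150:560][...,::-1])"
```

```text
TILT (np.float64(48.0), array([-0.0402, -0.0289])) lat [-0.0266  0.0283] 2242 tcp [0.5176 0.243  0.1506] F [-2.6  1.1 -1.6] t 22.2
```

View pics/c11.png

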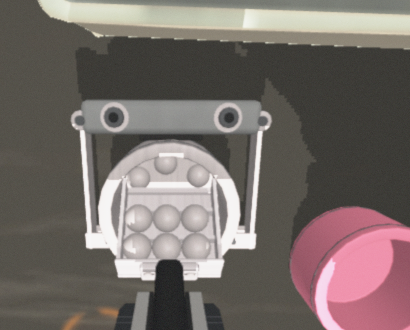

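The front row has rolled over the lip into the jar (balls at about (140,178), (166,163) and (198,176) in the crop), and six balls remain in the two rear rows. Backing off, then lifting out.

servo_tool --commands "255 -0.2 0 0 0; 255 -0.3 0 0 0; 255 -0.4 0 0 0; 255 -0.4 0 0 0; 255 -0.3 0 0 0; 255 -0.2 0 0 0; 255 0 0 0 0; 255 0 0 0 0"

```text
t: 23.05
ee_pos: [0.4991, 0.243, 0.1508]
orientation: [[1.0, -0.003, 0.0], [-0.003, -1.0, 0.0], [0.0, -0.0, -1.0]]
wrist_force: [0.1, 0.2, -2.1]
grip_width: 0.161
finger_force: 23.2
```

servo_tool --commands "255 0 0 -0.4 0; 255 0 0 -0.8 0; 255 0 0 -1.1 0; 255 0 0 -1.2 0; 255 0 0 -1.1 0; 255 0 0 -0.7 0; 255 -0.3 0 -0.3 0; 255 -0.6 0 0 0"

```text
t: 23.85
ee_pos: [0.4901, 0.243, 0.2071]
orientation: [[1.0, -0.004, 0.001], [-0.004, -1.0, 0.0], [0.001, -0.0, -1.0]]
wrist_force: [0.3, 0.7, -2.0]
grip_width: 0.161
finger_force: 23.1
```

```bash
cat >> h.py <<'E'
def balls(n,c0=(.5405,.242),r=.034,zmax=.05):
    im,d,K,T,c=grab(n); P=cloud(d,K,T); dd=np.hypot(P[...,0]-c0[0],P[...,1]-c0[1])
    m=(dd<r)&(P[...,2]>.013)&(P[...,2]<zmax)
    N,l,s,ce=cv2.connectedComponentsWithStats(m.astype(np.uint8))
    for i in range(1,N):
        if s[i,4]>8: q=P[l==i]; print(n,'blob',s[i,4],ce[i].round(0),'med',np.median(q,0).round(4),'size',np.ptp(q,axis=0).round(3))
E
python3 -c "
from h import *
tl(); balls('wrist',r=.028); balls('scene',r=.028)
im,P=jar('scene',np.array([.54,.2445]))"
```

```text
TILT (np.float64(73.5), array([-0.0043,  0.0128])) lat [-0.0265  0.0283] 4266 tcp [0.4901 0.243  0.2071] F [ 0.3  0.7 -2. ] t 23.85
wrist blob 189 [315. 119.] med [0.5643 0.2446 0.0206] size [0.008 0.015 0.01 ]
wrist blob 193 [341. 130.] med [0.5559 0.2241 0.0205] size [0.014 0.013 0.011]
wrist blob 201 [292. 136.] med [0.5515 0.2629 0.0205] size [0.014 0.011 0.011]
scene blob 60 [229. 303.] med [0.5548 0.2261 0.0201] size [0.012 0.012 0.011]
scene blob 47 [216. 306.] med [0.5633 0.2474 0.0197] size [0.008 0.014 0.011]
scene 436 rim plane [ 0.0163 -0.0007  0.056 ] circ [0.5407 0.2449 0.0391]
```

```bash
python3 - <<'E'
from h import *
o=sensors.get_obs(); im,d,K,T,c=grab('wrist'); P=cloud(d,K,T); cv2.imwrite('pics/w12.png',im[...,::-1])
Rm=np.array(o['orientation']);Q=P.reshape(-1,3);g=im.reshape(-1,3).astype(int);L=(Q-o['ee_pos'])@np.c_[Rm[:,0],Rm[:,1],-Rm[:,2]]
k=(abs(L[:,1])<.032)&(L[:,0]>.0)&(L[:,0]<.12)&(L[:,2]<-.02)&(Q[:,2]>.065)&(g.min(1)>95); w=L[k]
for lat in((-.03,-.022),(-.004,.004),(.022,.03)):
    q=w[(w[:,1]>lat[0])&(w[:,1]<lat[1])]
    print(lat,[(f,q[(abs(q[:,0]-f)<.002)][:,2].mean().round(4) if (abs(q[:,0]-f)<.002).any() else None) for f in np.arange(.01,.08,.005).round(3)])
g8=cv2.cvtColor(im,cv2.COLOR_RGB2GRAY)
C=cv2.HoughCircles(g8,cv2.HOUGH_GRADIENT,1,12,param1=80,param2=14,minRadius=9,maxRadius=20)
print([(x.round(0).tolist(),P[int(x[1]),int(x[0])].round(3).tolist()) for x in C[0] if abs(P[int(x[1]),int(x[0])][1]-.243)<.03][:20])
E
```

```text
(-0.03, -0.022) [(np.float64(0.01), np.float64(-0.0592)), (np.float64(0.015), np.float64(-0.0716)), (np.float64(0.02), np.float64(-0.0755)), (np.float64(0.025), np.float64(-0.0787)), (np.float64(0.03), np.float64(-0.0913)), (np.float64(0.035), np.float64(-0.0972)), (np.float64(0.04), np.float64(-0.0969)), (np.float64(0.045), np.float64(-0.1004)), (np.float64(0.05), None), (np.float64(0.055), None), (np.float64(0.06), None), (np.float64(0.065), None), (np.float64(0.07), None), (np.float64(0.075), None), (np.float64(0.08), None)]
(-0.004, 0.004) [(np.float64(0.01), np.float64(-0.0606)), (np.float64(0.015), np.float64(-0.0648)), (np.float64(0.02), np.float64(-0.07)), (np.float64(0.025), np.float64(-0.0761)), (np.float64(0.03), np.float64(-0.0877)), (np.float64(0.035), np.float64(-0.1045)), (np.float64(0.04), None), (np.float64(0.045), None), (np.float64(0.05), None), (np.float64(0.055), None), (np.float64(0.06), None), (np.float64(0.065), None), (np.float64(0.07), None), (np.float64(0.075), None), (np.float64(0.08), None)]
(0.022, 0.03) [(np.float64(0.01), np.float64(-0.0634)), (np.floa
[... 184 characters left out ...]
at64(-0.0986)), (np.float64(0.04), np.float64(-0.0963)), (np.float64(0.045), np.float64(-0.1)), (np.float64(0.05), None), (np.float64(0.055), None), (np.float64(0.06), None), (np.float64(0.065), None), (np.float64(0.07), None), (np.float64(0.075), None), (np.float64(0.08), None)]
[([344.0, 218.0, 14.0], [0.517, 0.228, 0.13]), ([346.0, 246.0, 15.0], [0.505, 0.228, 0.144]), ([288.0, 246.0, 14.0], [0.505, 0.258, 0.144]), ([316.0, 118.0, 10.0], [0.567, 0.244, 0.022]), ([286.0, 212.0, 19.0], [0.519, 0.26, 0.127]), ([316.0, 216.0, 15.0], [0.517, 0.243, 0.13]), ([314.0, 244.0, 15.0], [0.506, 0.245, 0.144]), ([344.0, 130.0, 10.0], [0.557, 0.222, 0.022]), ([290.0, 136.0, 9.0], [0.553, 0.264, 0.022])]
```

Three balls lie on the jar floor, six are still in the tray, and the tilt is about 49°. Carrying the tray back to its place.

servo_tool --commands "255 0 0.7 0 0; 255 0 1.5 0 0; 255 0 2.3 0 0; 255 0 3 0 0; 255 0 3.2 0 0; 255 0 3.2 0 0; 255 0 3.2 0 0; 255 0 3.2 0 0"

```text
t: 24.9
ee_pos: [0.4888, 0.037, 0.2067]
orientation: [[1.0, -0.005, 0.0], [-0.005, -1.0, -0.001], [0.0, 0.001, -1.0]]
wrist_force: [0.2, 0.1, -1.6]
grip_width: 0.16
finger_force: 23.1
```

servo_tool --commands "255 0 3.2 0 0; 255 0 3.2 0 0; 255 0 3.2 0 0; 255 0 3.2 0 0; 255 0 3.2 0 0; 255 0 3.2 0 0; 255 0 3 0 0; 255 0 2.3 0 0"

```text
t: 25.7
ee_pos: [0.487, -0.2087, 0.2067]
orientation: [[1.0, -0.007, -0.0], [-0.007, -1.0, -0.001], [-0.0, 0.001, -1.0]]
wrist_force: [0.7, 0.4, -1.8]
grip_width: 0.156
finger_force: 23.2
```

servo_tool --commands "255 0.1 1 0.3 0; 255 0.3 0 0.8 0; 255 0.5 0 1.2 0; 255 0.5 0 1.4 0; 255 0.5 0 1.4 0; 255 0.4 0 1.2 0; 255 0.2 0 0.9 0; 255 0 0 0.6 0"

```text
t: 26.5
ee_pos: [0.5135, -0.2147, 0.1273]
orientation: [[1.0, -0.002, -0.001], [-0.002, -1.0, 0.0], [-0.001, -0.0, -1.0]]
wrist_force: [0.4, -0.2, -2.4]
grip_width: 0.157
finger_force: 23.1
```

```bash
cat >> h.py <<'E'
def tb(save=None):
    o=sensors.get_obs(); im,d,K,T,c=grab('wrist'); P=cloud(d,K,T)
    if save: cv2.imwrite(save,im[...,::-1])
    g8=cv2.cvtColor(im,cv2.COLOR_RGB2GRAY); p=o['ee_pos']
    C=cv2.HoughCircles(g8,cv2.HOUGH_GRADIENT,1,12,param1=80,param2=14,minRadius=9,maxRadius=20)[0]
    for x in C:
        q=P[int(x[1]),int(x[0])]
        if abs(q[1]-p[1])<.04 and .0<q[0]-p[0]<.14 and im[int(x[1]),int(x[0])].min()>90: print('circ',x.round(0).tolist(),q.round(4).tolist())
    print(p.round(4),o['wrist_force'].round(1),o['t'])
E
python3 -c "
from h import *
tb('pics/w13.png')"
```

```text
circ [350.0, 218.0, 14.0] [0.5407, -0.2323, 0.0506]
circ [294.0, 218.0, 14.0] [0.5408, -0.2015, 0.0507]
circ [322.0, 216.0, 15.0] [0.5416, -0.2169, 0.0518]
circ [292.0, 250.0, 17.0] [0.5278, -0.2017, 0.0659]
circ [352.0, 248.0, 15.0] [0.529, -0.2324, 0.0662]
circ [318.0, 248.0, 17.0] [0.529, -0.2153, 0.0661]
[ 0.5135 -0.2147  0.1273] [ 0.4 -0.2 -2.4] 26.5
```

servo_tool --commands "255 0 0 0.6 0; 255 0 0 0.6 0; 255 0 0 0.4 0; 255 -0.3 0 0.3 0; 255 -0.4 0 0.3 0; 255 -0.4 0 0.3 0; 255 -0.4 0 0.3 0; 255 -0.3 0 0.2 0"

```text
t: 27.35
ee_pos: [0.4957, -0.2153, 0.1006]
orientation: [[1.0, -0.004, 0.002], [-0.004, -1.0, 0.0], [0.002, -0.0, -1.0]]
wrist_force: [-3.4, 1.6, 9.3]
grip_width: 0.162
finger_force: 22.7
```

```bash
python3 -c "
from h import *
tb('pics/w14.png')"
```

```text
circ [290.0, 234.0, 15.0] [0.5209, -0.2021, 0.0451]
circ [292.0, 200.0, 14.0] [0.5352, -0.202, 0.0324]
circ [322.0, 202.0, 17.0] [0.5336, -0.2175, 0.0329]
circ [354.0, 228.0, 19.0] [0.5226, -0.234, 0.0428]
circ [352.0, 200.0, 15.0] [0.5348, -0.233, 0.0333]
circ [322.0, 232.0, 15.0] [0.5214, -0.2179, 0.0452]
circ [336.0, 180.0, 10.0] [0.5406, -0.2258, 0.0079]
[ 0.4957 -0.2153  0.1006] [-3.4  1.6  9.3] 27.35
```

servo_tool --commands "255 -0.4 0 0.29 0; 255 -0.4 0 0.29 0; 255 -0.4 0 0.29 0; 255 -0.4 0 0.29 0; 255 -0.35 0 0.35 0; 255 -0.35 0 0.35 0; 255 -0.35 0 0.35 0; 255 -0.3 0 0.35 0"

```text
t: 28.2
ee_pos: [0.4661, -0.215, 0.0727]
orientation: [[1.0, -0.003, 0.001], [-0.003, -1.0, -0.0], [0.001, 0.0, -1.0]]
wrist_force: [-0.5, -0.2, 1.3]
grip_width: 0.157
finger_force: 19.5
```

servo_tool --commands "255 -0.28 0 0.41 0; 255 -0.28 0 0.41 0; 255 -0.28 0 0.41 0; 255 -0.26 0 0.41 0; 255 -0.2 0 0.43 0; 255 -0.2 0 0.43 0; 255 -0.15 0 0.43 0; 255 -0.1 0 0.35 0"

```text
t: 29.0
ee_pos: [0.4472, -0.215, 0.0401]
orientation: [[1.0, -0.003, -0.002], [-0.003, -1.0, 0.001], [-0.002, -0.001, -1.0]]
wrist_force: [-3.4, 0.6, 7.7]
grip_width: 0.157
finger_force: 20.6
```

```bash
python3 -c "
from h import *
tb('pics/w15.png'); tray('wrist'); tray('side')"
```

```text
circ [282.0, 192.0, 19.0] [0.5005, -0.2021, 0.0199]
circ [362.0, 192.0, 19.0] [0.5005, -0.2321, 0.0202]
circ [322.0, 192.0, 19.0] [0.5004, -0.2173, 0.0176]
circ [280.0, 142.0, 19.0] [0.5191, -0.2022, 0.0211]
circ [366.0, 144.0, 19.0] [0.5187, -0.2327, 0.0219]
circ [322.0, 142.0, 19.0] [0.519, -0.217, 0.021]
circ [302.0, 168.0, 12.0] [0.508, -0.209, 0.0096]
[ 0.4472 -0.215   0.0401] [-3.4  0.6  7.7] 29.0
wrist 22882 fwd/up pct [0.038  0.0733 0.0982] [-0.0331 -0.0253 -0.0175] lat [-0.0266  0.028 ]
tilt deg 8.9 up at fwd0 -0.0157 tcp [ 0.4469 -0.2149  0.0396] t 29.05
side 1389 fwd/up pct [0.0396 0.0705 0.0995] [-0.0331 -0.0247 -0.0172] lat [-0.0272  0.0288]
tilt deg 8.3 up at fwd0 -0.0156 tcp [ 0.447  -0.215   0.0398] t 29.1
```

Both remaining rows read the same height (0.021), so the tray is flat. Releasing gently.

servo_tool --commands "255 0.1 0 -0.2 0; 255 0 0 0 0; 200 0 0 0 0; 150 0 0 0 0; 100 0 0 0 0; 60 0 0 0 0; 60 0 0 0 0; 60 0 0 0 0"

```text
t: 29.95
ee_pos: [0.4496, -0.2149, 0.0423]
orientation: [[1.0, -0.003, 0.0], [-0.003, -1.0, -0.0], [0.0, 0.0, -1.0]]
wrist_force: [0.2, -0.2, -0.1]
grip_width: 0.769
finger_force: 0.0
```

servo_tool --commands "60 0 0 -0.6 0; 60 0 0 -1.2 0; 60 0 0 -2 0; 60 0 0 -3 0; 60 0 0 -3 0; 60 0 0 -3 0; 60 0 0 -3 0; 60 0 0 0 0"

```text
t: 30.75
ee_pos: [0.4523, -0.2163, 0.2055]
orientation: [[1.0, -0.003, 0.01], [-0.003, -1.0, -0.003], [0.01, 0.003, -1.0]]
wrist_force: [0.5, 0.5, 0.2]
grip_width: 0.761
finger_force: 0.0
```

```bash
python3 - <<'E'
from h import *
tb('pics/w16.png')
im,P,w=tray('side',save='pics/side16.png'); im,d,K,T,c=grab('wrist'); P=cloud(d,K,T); Q=P.reshape(-1,3); g=im.reshape(-1,3).astype(int); p=sensors.get_obs()['ee_pos']
k=(g.min(1)>95)&(Q[:,0]>.44)&(Q[:,0]<.58)&(abs(Q[:,1]+.217)<.035)&(Q[:,2]>.001)&(Q[:,2]<.05); q=Q[k]
print(np.percentile(q,[1,99],0).round(4).tolist())
for s in(-1,1):
    e=q[(abs((q[:,1]+.2165)*s-.0275)<.002)&(q[:,2]>.008)]; print(s,len(e),np.polyfit(e[:,0],e[:,2],1).round(4), np.median(e[:,2]))
balls('scene',r=.028); jar('scene',np.array([.54,.2445]))
S0=np.load('scene0.npz'); im,d,K,T,c=grab('scene'); P=cloud(d,K,T)
for n,r in(('v',(250,285,343,366)),('d',(224,256,315,335)),('rack',(148,240,280,332))):
    for X in(S0['P'],P):
        q=X[r[0]:r[1],r[2]:r[3]].reshape(-1,3); q=q[(q[:,2]>.01)&(q[:,0]<.68)&(q[:,0]<(.48 if n=='v' else .57 if n=='d' else .68))]; print(n,np.median(q,0).round(4),q[:,2].max().round(4))
E
```

```text
circ [326.0, 134.0, 17.0] [0.5187, -0.224, 0.0135]
circ [336.0, 154.0, 15.0] [0.5039, -0.2314, 0.0179]
circ [300.0, 154.0, 14.0] [0.5032, -0.2027, 0.0176]
circ [306.0, 130.0, 19.0] [0.5228, -0.207, 0.0156]
circ [338.0, 132.0, 12.0] [0.5205, -0.2335, 0.0196]
circ [318.0, 156.0, 12.0] [0.5025, -0.2174, 0.0192]
[ 0.4523 -0.2163  0.2055] [0.5 0.5 0.2] 30.75
side 979 fwd/up pct [0.0359 0.0623 0.0967] [-0.1976 -0.1892 -0.1832] lat [-0.0286  0.0275]
tilt deg 6.2 up at fwd0 -0.1824 tcp [ 0.451  -0.2156  0.2032] t 30.8
[[0.488, -0.243, 0.0014], [0.5478, -0.1884, 0.0192]]
-1 153 [-0.0104  0.02  ] 0.014582826212248101
1 283 [-0.0044  0.0162] 0.01442736236317016
scene blob 60 [229. 303.] med [0.5543 0.2262 0.0201] size [0.013 0.014 0.014]
scene blob 49 [216. 306.] med [0.5631 0.2472 0.0202] size [0.009 0.014 0.013]
scene 519 rim plane [0.0108 0.003  0.0557] circ [0.5404 0.2451 0.0388]
v [0.4592 0.0174 0.0312] 0.0494
v [0.4592 0.0176 0.0308] 0.0501
d [0.5528 0.0043 0.0292] 0.0564
d [0.5526 0.0039 0.0291] 0.0546
rack [ 0.6205 -0.0136  0.0952] 0.1527
rack [ 0.6206 -0.0138  0.0955] 0.1535
```

The tray is flat: its wall tops are level at 14.5 mm. Six balls are in two rows, three are in the jar, the jar is home, and the bystanders haven't moved. Handing in.

```bash
python3 -c "
from bench import env
print(env.finish_job())"
```

```text
the job is handed in; nothing more can be done
None
```

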